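# Close the adjustable wrench on the valve nut

### The arm

A 6-joint arm with a two-finger parallel gripper is mounted at the origin on the work surface; the furniture and walls round the work are solid. World frame = base frame: x ahead of the robot, y to its left, z up, the work surface at z = 0. Lengths are in mm, angles in rad, forces in N, time in s.
With the tool pointing down it reaches from about 350 to 850 mm from the base axis. Payload 8.1 kg.
Tool frame: the origin (TCP) lies midway between the tips of the shut fingers; the grasp point (between the pads) lies 19 mm behind it; z points along the fingers, y is the line along which they close (so a half turn about z gives the same grasp; the last joint's range is limited). The gripper opens to 93 mm and grips with 3 to 60 N. Pads are 15 mm wide; open, the fingers measure 128 mm over their backs; the gripper's body (75 mm by 188 mm) begins 65 mm behind the grasp point.
Start: joints at [-1.322, 0.13, 1.488, -0, 1.523, -0.085], TCP at [196.601, -566.88, 218.635] pointing down, gripper open.
Joint ranges: [-2.96, 2.96], [-0.89, 2.26], [0.02, 2.5], [-1.34, 4.48], [0, 2.73], [-2.66, 2.66]. Speed limits (rad/s): [2.39, 2.39, 2.79, 3.14, 3.14, 3.14].

### API

Orientations are given as a unit quaternion [w, x, y, z].
In Python, from rig import env gives the robot as it stands.
- The arm moves only by the shell command python3 -m handwheel 'ROWS' [FORCE]. ROWS is JSON, one flat list of numbers, 7 for each row, row after row: the gripper command: -1 is fully open, 1 is shut, values between are in proportion, then the shift along the world's x, y, z in mm, then the turn, a rotation vector about the world's x, y, z in rad. In form: [gripper, tx, ty, tz, ax, ay, az, gripper, tx, ty, tz, ax, ay, az, ...]. A call has 1 to 10 rows; each row is the pose to reach, as a shift and turn from the pose commanded when the call began; what a row does not reach only later rows make up. A row lasts 1/8 s, in which the tool goes at most 62.5 mm and 10.7 degrees, less where a joint would pass 70% of its speed; a pose out of reach is approached as far as the arm can. A call with a gripper value outside its range is refused whole. The fingers move at their own pace and stop on an object; FORCE is the grip in N (left out, the last holds). Time passes only in rows, so rows that repeat a pose let the fingers close. It gives the time, the measured TCP pose, the force, the opening and the grip force at its end, in the units of the state.
- env.read_state(): the state, without advancing time (a new reading comes with each control period).
- env.read_camera(name): name is "side" or "top" or "wrist"; returns a dict with "img" (420x560x3 uint8, red, green, blue), "K" (3x3 intrinsics, pixels), "D" ([k1, k2, p1, p2, k3] as OpenCV has them; the pictures are not rectified), "pose" (4x4, takes a point from camera to world coordinates). Camera axes: x right, y down, z forward; pixel columns grow to the right and rows downward; lengths in mm; the calibration is good to about 2 mm. A picture is of the moment at which its call begins. There is no depth.
- env.job_done(): hands the job in; it is judged then, once.
The state is a dict: "time": time; "q": joint angles; "joint_velocities": joint speeds; "joint_torque": joint torques, N m; "eef_pos": TCP position; "eef_rot": TCP orientation; "ft_force": force on the tool from outside, world axes, zero at the start; "torque": the same for the moment, N m; "finger_gap": opening from 0.0 (shut) to 1.0 (fully open); "grip_force": force on a finger pad.
Only numpy, scipy, OpenCV 4.12 (cv2) and the standard library are available. Lean on these libraries where they do the work, as an engineer would, in place of code of your own. Each camera call takes 0.05 s, during which the arm holds its last target. There are 200 camera calls.

### The job

One of the two adjustable wrenches has the brass valve's hex nut standing between its jaws. Roll that wrench's worm from above until its jaw is closed snugly on the nut, ready for turning. Move the jaw only by the worm, do not push the jaw itself, and leave the other wrench's worm as it is set.

Things in the scene. Friction and masses are not known exactly. Their poses are not given: they have to be found in the camera images.
- worm_top (a point): Top, mid-length, of the dark knurled worm roller (32 mm diameter, 28 long) of the wrench on the nut; 60 mm above the bench. x: level, from handle towards nut and jaws; y: roller axis; z up. Wrench held in a stand, 12 mm plate, top face 50 mm up; nut centre 50 mm along +x, its top 53 mm up; 200 mm handle along -x, in a cradle 55 mm high at -140 mm. Nothing within 70 mm stands higher.
- worm (a joint): Turn, rad: 0 jaw wide open (12 mm gap), 4.0 closed on the nut (stop); 3 mm per rad; starts 0 to 1.4, stays where left. The whole wrench is sprung and sinks up to 5 mm when pressed (2 to 8 N); a tip drawn over the roller along +x turns it by friction and closes the jaw. A level stroke from -35 to +35 mm, tip 3 to 4 mm below the top, gives about 1 rad or more; lift to go back. At the stop it slips.
- jaw: Moving steel jaw of that wrench: a prong 58 mm long on the -y side of the brass hex nut (41 mm across flats), its top 50 mm above the bench; slides along y to the nut as the worm is rolled. Axes as worm_top. Origin: on the bench, under the worm when the jaw is wide open, shifting with the jaw. Not to be pushed directly.
- spare_worm (a joint): Turn, rad, of the worm of the other wrench (starts 1.0 to 1.6). That wrench is the same, but lies parked with empty jaws on a plain aluminium rest, to the left or right of the first one. Leave its worm alone.

How it is judged (in metres and radians):
At the end, for the whole second after the job is handed in: The jaw stands closed on the nut, its worm at 3.5 rad or more of 4.0 (less than about 1.5 mm of gap left), and the worm is still (value of joint worm above 3.5 rad and velocity of joint worm below 0.1 rad/s); the robot touches nothing.
It fails at once if the robot pushes the jaw itself (contact force between jaw and the fingers above 3 N or contact force between jaw and the arm above 3 N).
It fails at once if the parked wrench's worm is turned away from its setting (below 0.6 or above 2.0 rad) (value of joint spare_worm below 0.6 rad or value of joint spare_worm above 2 rad).
It also fails if it takes over 42 s, if anything falls off the work surface, if the arm or the gripper's body presses on something with over 40 N, if the wrist force passes 120 N, or if a joint passes its speed limit or range.

## Working session

There is one attempt and no reset: what is moved stays moved. The work goes in short steps, Python scripts to look and compute and a shell command to move; the robot and the scene stay as the last step left them, time stands still between calls to the robot, and variables do not carry over. Pictures are saved under pics/ and viewed, at most 10 in all, crops included, and the job is handed in when it is done.

```bash
mkdir -p pics; cat > h.py <<'E'
import numpy as np, cv2
from rig import env
def cam(n,f=None):
    c=env.read_camera(n)
    if f: cv2.imwrite('pics/'+f,c['img'][:,:,::-1])
    return c
def ray(c,uv,z):
    p=cv2.undistortPoints(np.array([[uv]],float),np.array(c['K']),np.array(c['D'])).ravel()
    T=np.array(c['pose']); d=T[:3,:3]@[p[0],p[1],1]; o=T[:3,3]
    return o+d*(z-o[2])/d[2]
E
python3 - <<'E'
from h import *
import pickle
cs={n:cam(n,n+'0.png') for n in('top','side')}
pickle.dump(cs,open('c0.pkl','wb'))
for n in cs: print(n,cs[n]['pose'],cs[n]['K'])
print(env.read_state())
E
```

```text
top [[ 2.23766940e-02 -9.94011004e-01  1.06964512e-01  4.46796243e+02]
 [-9.99552092e-01 -2.01171864e-02  2.21565692e-02  2.63143437e+01]
 [-1.98720485e-02 -1.07412392e-01 -9.94015935e-01  9.01542330e+02]
 [ 0.00000000e+00  0.00000000e+00  0.00000000e+00  1.00000000e+00]] [[522.63429928   0.         280.31966949]
 [  0.         522.63429928 198.83168728]
 [  0.           0.           1.        ]]
side [[ 9.62125075e-01 -1.61961116e-01  2.19280499e-01  3.58107161e+02]
 [-2.72608189e-01 -5.70611216e-01  7.74653223e-01 -6.09541739e+02]
 [-3.39788657e-04 -8.05090949e-01 -5.93151286e-01  5.80293885e+02]
 [ 0.00000000e+00  0.00000000e+00  0.00000000e+00  1.00000000e+00]] [[427.83194554   0.         278.84308909]
 [  0.         427.83194554 208.13531966]
 [  0.           0.           1.        ]]
{'time': 0.1, 'q': array([-1.32243492e+00,  1.31134784e-01,  1.48917354e+00,  2.57721509e-05,
        1.52298826e+00, -8.54148793e-02]), 'joint_velocities': array([-0.00123765, -0.00134153, -0.00215765,  0.00148026, -0.00038229,
       -0.0004687 ]), 'joint_torque': array([ 1.54372119e-03, -5.61340535e+01, -4.93098664e+01,  7.72364647e-02,
        2.90343887e-02, -8.40223311e-05]), 'eef_pos': array([ 196.46264059, -566.37801531,  217.66125533]), 'eef_rot': array([-8.50184879e-04,  9.86106211e-01,  1.66113859e-01, -5.65073505e-05]), 'ft_force': array([ 0.01531682, -0.07351262,  0.34425255]), 'torque': array([-0.04552251,  0.00521171, -0.00811678]), 'grip_force': 0.0, 'finger_gap': 0.997220845386774}
```

View pics/top0.png

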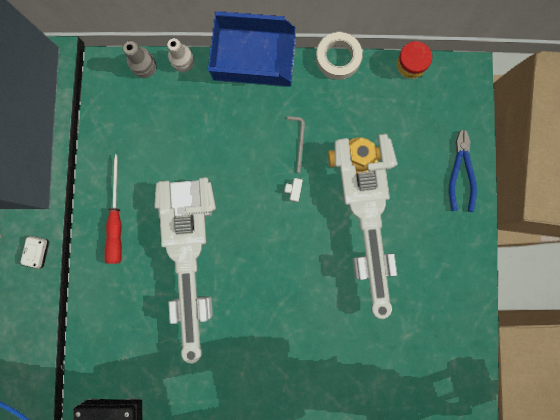

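View pics/side0.png

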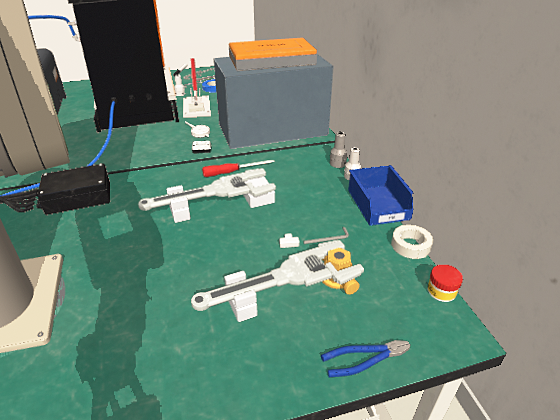

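The top view shows the nut at about (362,152). Its wrench is the right-hand one, with the worm at about (367,181) and the handle end hole at (382,310). The spare wrench's worm is at (183,225).

```bash
python3 - <<'E'
from h import *
import pickle
cs=pickle.load(open('c0.pkl','rb'))
def blob(c,x0,y0,x1,y1,th=110):
    g=cv2.cvtColor(c['img'],cv2.COLOR_RGB2HSV)[y0:y1,x0:x1]
    m=((g[...,2]<th)&(g[...,1]<90)).astype(np.uint8)
    n,l,s,ce=cv2.connectedComponentsWithStats(m)
    for i in range(1,n):
        if s[i,4]>15: print(s[i]+[x0,y0,0,0,0],ce[i]+[x0,y0], cv2.minAreaRect(np.argwhere(l==i)[:,::-1].astype(np.float32)))
print('top');blob(cs['top'],340,135,400,320); print('side');blob(cs['side'],295,240,360,285)
t=cs['top']
for n,uv,z in[('worm',(367.5,181),58),('nut',(363,152),53),('hole',(382,310),50),('spare',(183,225),58)]: print(n,ray(t,uv,z))
print('sideworm',ray(cs['side'],(315,262),58), 'sidehole',ray(cs['side'],(198,300),50))
for n,c,b in[('t',t,(320,120,420,200)),('s',cs['side'],(280,230,380,300))]:
    cv2.imwrite(f'pics/z{n}.png',cv2.resize(c['img'][b[1]:b[3],b[0]:b[2],::-1],None,fx=4,fy=4,interpolation=2))
a,b=[cv2.imread(f'pics/z{n}.png') for n in'ts']
cv2.imwrite('pics/z.png',np.hstack([a,cv2.resize(b,None,fx=320/280*1,fy=320/280)[:, :400]]) if 0 else np.hstack([a[:280],b])); 
E
```

```text
top
[358 146  10  11  80] [362.525  150.8875] ((22.5, 16.0), (9.192388534545898, 9.192387580871582), 45.0)
[356 174  20  17  68] [361.23529412 181.11764706] ((23.160404205322266, 43.58237075805664), (14.676570892333984, 18.60107421875), 53.74616622924805)
[340 191   6  14  27] [342.44444444 197.77777778] ((1.933525800704956, 62.81791687011719), (13.152946472167969, 4.181572914123535), 81.25383758544922)
[348 205   4   8  16] [349.0625 208.5625] ((8.90000057220459, 73.70000457763672), (7.589465618133545, 2.5298221111297607), 71.56504821777344)
[340 221   7   7  18] [343.11111111 223.72222222] ((2.9800007343292236, 89.3600082397461), (2.8000001907348633, 7.800000190734863), 36.869895935058594)
[369 230  15  67 451] [375.97782705 263.10199557] ((35.964847564697266, 128.139892578125), (67.01252746582031, 6.695895671844482), 82.303955078125)
[386 256   4  20  20] [387.8 265.5] ((47.779998779296875, 130.45999145507812), (19.233304977416992, 0.8485281467437744), 81.8698959350586)
[352 257   6  21  39] [354.02564103 266.74358974] ((13.623764038085938, 131.7623748779297), (4.776178359985352, 20.099750518798828), 5.710592269897461)
[379 307   8   7  43] [382.04651163 310.18604651] ((42.5, 175.0), (7.0, 6.0), 0.0)
side
[335 252   9   6  44] [338.84090909 254.79545455] ((44.0, 14.5), (5.0, 8.0), 90.0)
[306 257  19  15  81] [315.85185185 265.95061728] ((18.667434692382812, 25.47477149963379), (19.641279220581055, 10.4979248046875), 28.300758361816406)
worm [569.63181071 -96.15500555  58.        ]
nut [618.48850278 -89.31734083  53.        ]
hole [ 362.16225907 -122.06098216   50.        ]
spare [491.58856233 202.36841126  58.        ]
sideworm [568.84951254 -98.66757291  58.        ] sidehole [ 358.80865739 -123.62600873   50.        ]
```

View pics/z.png

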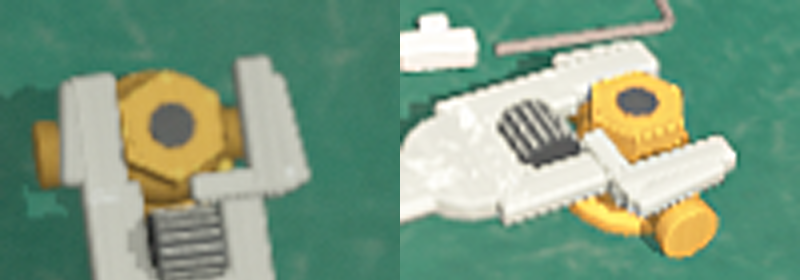

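The numbers agree. Worm top is at about (569.7,-95.8), and nut − 50·u gives (569.9,-95.6). The wrench yaw is about 7.2°. I'll shut the gripper, approach above the −40 mm point and turn −0.207 rad so that the closing line lies along the roller.

```bash
python3 -m handwheel '[1,330,460,-60,0,0,-0.207,1,330,460,-60,0,0,-0.207,1,330,460,-60,0,0,-0.207,1,330,460,-60,0,0,-0.207,1,330,460,-60,0,0,-0.207,1,330,460,-60,0,0,-0.207,1,330,460,-60,0,0,-0.207,1,333.4,465.9,-118.6,0,0,-0.207,1,333.4,465.9,-118.6,0,0,-0.207,1,333.4,465.9,-118.6,0,0,-0.207]' 20
python3 -m handwheel '[1,0,0,0,0,0,0,1,0,0,0,0,0,0,1,0,0,0,0,0,0]'
python3 -c "
from h import *
print(env.read_state()); cam('side','s1.png')"
```

```text
time: 1.35
eef_pos: [529.7, -98.0, 97.6]
eef_rot: [-0.001, 0.998, 0.065, -0.001]
ft_force: [0.0, 0.8, 0.3]
finger_gap: 0.015
grip_force: 0.0
time: 1.72
eef_pos: [530.1, -102.2, 100.9]
eef_rot: [0.0, 0.998, 0.063, 0.001]
ft_force: [-0.5, 0.3, -0.1]
finger_gap: 0.008
grip_force: 0.0
{'time': 1.725, 'q': array([-2.85282098e-01,  5.55821870e-02,  1.78763219e+00, -2.49859156e-04,
        1.29697596e+00,  1.16021321e+00]), 'joint_velocities': array([ 0.00024482, -0.00284709, -0.000729  ,  0.00040022, -0.00047439,
        0.00220543]), 'joint_torque': array([ 4.41344278e-01, -4.87259924e+01, -4.60192537e+01,  6.68859109e-02,
       -5.37783990e-02, -1.24042624e-02]), 'eef_pos': array([ 530.11328758, -102.21072624,  100.9465868 ]), 'eef_rot': array([3.52153593e-04, 9.98035736e-01, 6.26431498e-02, 6.18126823e-04]), 'ft_force': array([-0.52828496,  0.28355857, -0.07020073]), 'torque': array([ 0.00430873, -0.03921581,  0.02376883]), 'grip_force': 0.0, 'finger_gap': 0.007613171185799126}
```

View pics/s1.png

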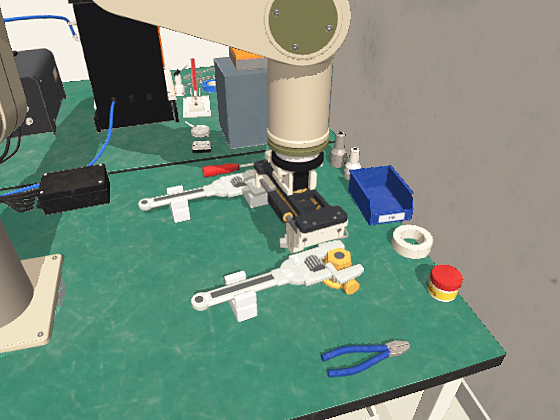

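The tool sits above the wrench just behind the worm at about (290,240), with the tips hidden by the gripper body. First stroke: tip at z = 56.5, from −40 to +36 mm.

```bash
python3 -m handwheel '[1,0,0,-30,0,0,0,1,0,0,-43.5,0,0,0,1,0,0,-43.5,0,0,0]'
python3 -m handwheel '[1,12.5,1.6,0,0,0,0,1,25,3.2,0,0,0,0,1,37.5,4.8,0,0,0,0]'
python3 -m handwheel '[1,12.5,1.6,0,0,0,0,1,25,3.2,0,0,0,0,1,37.5,4.8,0,0,0,0,1,37.5,4.8,0,0,0,0]'
python3 -m handwheel '[1,0,0,25,0,0,0,1,-40,-5,30,0,0,0,1,-75,-9.6,30,0,0,0,1,-130,-16,60,0,0,0,1,-170,-21,100,0,0,0,1,-170,-21,100,0,0,0]'
python3 - <<'E'
from h import *
c=cam('top')
cv2.imwrite('pics/t2.png',cv2.resize(c['img'][120:220,300:440,::-1],None,fx=5,fy=5,interpolation=2))
E
```

```text
time: 2.15
eef_pos: [528.8, -101.1, 55.5]
eef_rot: [-0.0, 0.998, 0.063, -0.001]
ft_force: [0.3, 1.0, 0.7]
finger_gap: 0.006
grip_force: 0.0
time: 2.52
eef_pos: [569.5, -96.3, 57.8]
eef_rot: [0.0, 0.998, 0.063, 0.001]
ft_force: [-1.5, 0.5, 5.0]
finger_gap: 0.006
grip_force: 2.4
time: 3.02
eef_pos: [605.6, -91.1, 56.1]
eef_rot: [-0.0, 0.998, 0.064, -0.0]
ft_force: [-0.3, -0.3, -0.2]
finger_gap: 0.001
grip_force: 0.0
time: 3.78
eef_pos: [435.2, -113.5, 160.3]
eef_rot: [0.002, 0.998, 0.063, 0.003]
ft_force: [0.6, -0.0, -0.4]
finger_gap: 0.005
grip_force: 0.0
```

View pics/t2.png

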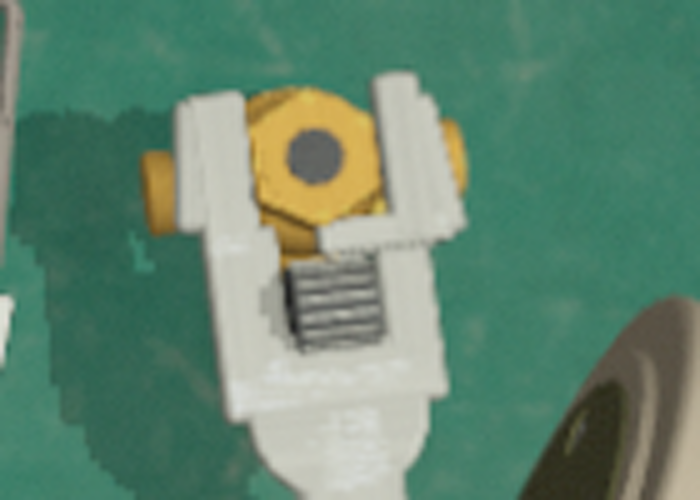

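The jaw's left edge, at about x=382 in the crop, now nearly meets the nut's right flat. One stroke moved it several mm. Two more strokes, which will slip harmlessly at the stop.

```bash
python3 -m handwheel '[1,50,6,-50,0,0,0,1,95,11.4,-70,0,0,0,1,95,11.4,-100,0,0,0,1,95,11.4,-100,0,0,0,1,107.5,13,-100,0,0,0,1,120,14.6,-100,0,0,0,1,132.5,16.2,-100,0,0,0]'
python3 -m handwheel '[1,12.5,1.6,0,0,0,0,1,25,3.2,0,0,0,0,1,37.5,4.8,0,0,0,0,1,37.5,4.8,0,0,0,0,1,37.5,4.8,25,0,0,0,1,0,0,30,0,0,0,1,-37.5,-4.8,30,0,0,0,1,-37.5,-4.8,0,0,0,0,1,-37.5,-4.8,0,0,0,0]'
python3 -m handwheel '[1,12.5,1.6,0,0,0,0,1,25,3.2,0,0,0,0,1,37.5,4.8,0,0,0,0]'
python3 -m handwheel '[1,12.5,1.6,0,0,0,0,1,25,3.2,0,0,0,0,1,37.5,4.8,0,0,0,0,1,37.5,4.8,0,0,0,0,1,37.5,4.8,25,0,0,0]'
python3 -m handwheel '[1,-40,-5,30,0,0,0,1,-75,-9.6,30,0,0,0,1,-130,-16,60,0,0,0,1,-170,-21,100,0,0,0,1,-170,-21,100,0,0,0]'
python3 - <<'E'
from h import *
c=cam('top')
cv2.imwrite('pics/t3.png',cv2.resize(c['img'][120:220,300:440,::-1],None,fx=5,fy=5,interpolation=2))
E
```

```text
time: 4.7
eef_pos: [569.4, -96.4, 58.4]
eef_rot: [0.0, 0.998, 0.063, 0.001]
ft_force: [-2.4, -0.4, 4.4]
finger_gap: 0.004
grip_force: 2.1
time: 5.82
eef_pos: [527.5, -100.4, 54.3]
eef_rot: [-0.001, 0.998, 0.063, -0.002]
ft_force: [-0.8, -0.0, -0.3]
finger_gap: 0.009
grip_force: 0.0
time: 6.2
eef_pos: [569.0, -96.3, 57.5]
eef_rot: [0.0, 0.998, 0.064, 0.0]
ft_force: [-4.0, -1.1, 5.3]
finger_gap: 0.008
grip_force: 2.6
time: 6.82
eef_pos: [602.7, -90.8, 78.8]
eef_rot: [-0.001, 0.998, 0.063, -0.003]
ft_force: [-0.5, 0.2, -1.3]
finger_gap: 0.006
grip_force: 0.0
time: 7.45
eef_pos: [435.3, -113.5, 185.6]
eef_rot: [0.002, 0.998, 0.063, 0.003]
ft_force: [0.5, 0.3, 0.3]
finger_gap: 0.005
grip_force: 0.0
```

View pics/t3.png

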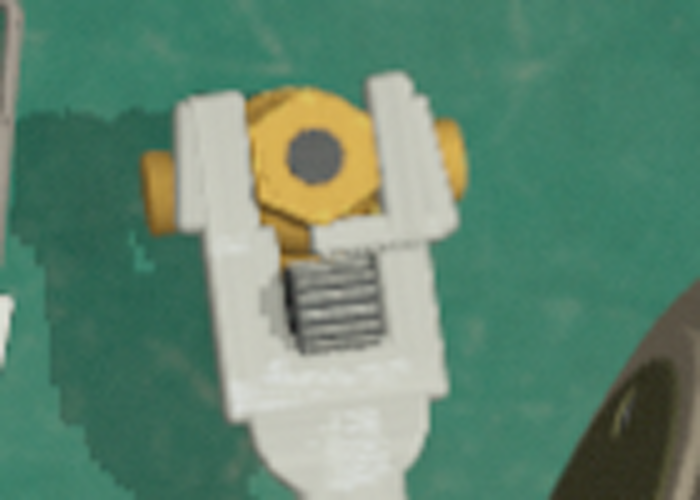

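The jaw has moved another ~8 px (about 2.6 mm), and the friction force rose from 2.4 to 4.0 N, which suggests it is at or near the stop. Two more strokes, then I'll compare the jaw's position.

```bash
python3 -m handwheel '[1,50,6,-70,0,0,0,1,95,11.4,-95,0,0,0,1,95,11.4,-125,0,0,0,1,95,11.4,-125,0,0,0,1,107.5,13,-125,0,0,0,1,120,14.6,-125,0,0,0,1,132.5,16.2,-125,0,0,0]'
python3 -m handwheel '[1,12.5,1.6,0,0,0,0,1,25,3.2,0,0,0,0,1,37.5,4.8,0,0,0,0,1,37.5,4.8,0,0,0,0,1,37.5,4.8,25,0,0,0,1,0,0,30,0,0,0,1,-37.5,-4.8,30,0,0,0,1,-37.5,-4.8,0,0,0,0,1,-37.5,-4.8,0,0,0,0]'
python3 -m handwheel '[1,12.5,1.6,0,0,0,0,1,25,3.2,0,0,0,0,1,37.5,4.8,0,0,0,0]'
python3 -m handwheel '[1,12.5,1.6,0,0,0,0,1,25,3.2,0,0,0,0,1,37.5,4.8,0,0,0,0,1,37.5,4.8,0,0,0,0,1,37.5,4.8,25,0,0,0]'
python3 -m handwheel '[1,-40,-5,30,0,0,0,1,-75,-9.6,30,0,0,0,1,-130,-16,60,0,0,0,1,-170,-21,100,0,0,0,1,-170,-21,100,0,0,0]'
python3 - <<'E'
from h import *
c=cam('top')
a=cv2.imread('pics/t3.png');b=cv2.resize(c['img'][120:220,300:440,::-1],None,fx=5,fy=5,interpolation=2)
cv2.imwrite('pics/t4.png',b)
A,B=[cv2.cvtColor(x[60:250,310:480],cv2.COLOR_BGR2GRAY).astype(np.float32) for x in(a,b)]
print(cv2.phaseCorrelate(A,B), abs(A-B).mean())
E
```

```text
time: 8.38
eef_pos: [569.0, -96.5, 58.3]
eef_rot: [0.0, 0.998, 0.063, 0.001]
ft_force: [-3.1, -0.9, 4.4]
finger_gap: 0.003
grip_force: 2.1
time: 9.5
eef_pos: [527.5, -100.5, 54.3]
eef_rot: [-0.001, 0.998, 0.063, -0.002]
ft_force: [-0.4, 0.1, -0.0]
finger_gap: 0.006
grip_force: 0.0
time: 9.88
eef_pos: [569.0, -96.3, 57.5]
eef_rot: [0.0, 0.998, 0.064, 0.0]
ft_force: [-4.5, -0.1, 5.8]
finger_gap: 0.003
grip_force: 2.6
time: 10.5
eef_pos: [602.8, -90.7, 78.8]
eef_rot: [-0.001, 0.998, 0.063, -0.003]
ft_force: [-0.1, 0.2, -0.6]
finger_gap: 0.002
grip_force: 0.0
time: 11.12
eef_pos: [435.3, -113.5, 185.6]
eef_rot: [0.002, 0.998, 0.063, 0.003]
ft_force: [0.4, -0.1, 0.8]
finger_gap: 0.004
grip_force: 0.0
((-0.003965127377099975, 0.018837889076678493), 0.8956098680143003) 0.7513622
```

View pics/t4.png

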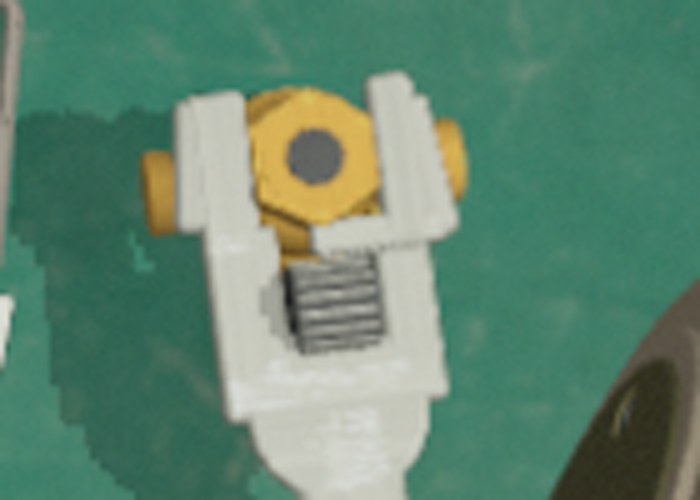

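The jaw edge, at about x=375, lies against the nut and did not move over two full strokes (0.00 px), so it is at the stop. The robot is clear, so I'm handing in.

```bash
python3 -c "
from rig import env
print(env.job_done())"
```

```text
the job is handed in; nothing more can be done
None
```

The jaw is closed on the nut and at its stop: the last two worm strokes didn't move it. I kept the arm away from the spare wrench and handed the job in at about 11 s; the verdict wasn't shown.

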